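Square two cartons up in the angle stop

ROBOT

A 6-joint arm with a two-finger parallel gripper is mounted at the origin on a cart in front of the work surface, level with it; the furniture and walls round the work are solid. World frame = base frame: x ahead of the robot, y to its left, z up, the work surface at z = 0. Lengths are in m, angles in rad, forces in N, time in s.
With the tool pointing down it reaches from about 0.3 to 0.875 m from the base axis. Payload 6.4 kg.
Tool frame: the origin (TCP) lies midway between the tips of the shut fingers; the grasp point (between the pads) lies 19 mm behind it; z points along the fingers, y is the line along which they close (so a half turn about z gives the same grasp; the last joint's range is limited). The gripper opens to 85 mm and grips with 20 to 120 N. Pads are 22 mm wide; open, the fingers measure 114 mm over their backs; the gripper's body (76 mm by 85 mm) begins 54 mm behind the grasp point. The pads swing forward as they close: fully open they stand 13 mm farther back than shut.
Start: joints at [1.034, 0.181, 1.607, -0, 1.354, -0.206], TCP at [0.187, 0.544, 0.196] pointing down, gripper open.
Joint ranges: [-2.99, 2.99], [-0.89, 2.07], [0.3, 2.58], [-1.14, 4.28], [0, 2.63], [-3.12, 3.12]. Speed limits (rad/s): [2.57, 2.57, 3.01, 3.14, 3.14, 3.14].

INTERFACE

Orientations are given as a unit quaternion [w, x, y, z].
In Python, from bench import sensors, vision, ctrl gives the robot as it stands.
- The arm moves only by the tool carry_out, never from a script. Its argument "deltas" is text: rows parted by semicolons, each of 7 numbers parted by spaces: the shift along the tool's x, y, z in mm, then the turn, a rotation vector about the tool's x, y, z in rad, then the closure, from 0 (fully open) to 1 (shut). In form: tx ty tz ax ay az claw; .... A call has 1 to 12 rows; each row is the pose to reach, as a shift and turn from the pose commanded when the call began, along the tool's axes at that moment; what a row does not reach only later rows make up. A row lasts 1/8 s, in which the tool goes at most 62.5 mm and 10.7 degrees, less where a joint would pass 70% of its speed; a pose out of reach is approached as far as the arm can. A call with a gripper value outside its range is refused whole. The fingers move at their own pace and stop on an object; the grip force is fixed at half the most. Time passes only in rows, so rows that repeat a pose let the fingers close. It gives the time, the measured TCP pose, the force, the opening and the grip force at its end, in the units of the state.
- sensors.get_obs(): the state, without advancing time (a new reading comes with each control period).
- vision.camera(name): name is "scene" or "side" or "wrist"; returns the picture (384x512x3 uint8, blue, green, red); there is no depth.
- vision.camera_model(name): a dict with "K" (3x3 intrinsics, pixels), "extrinsics" (4x4, takes a point from world to camera coordinates); the wrist camera has in their place "hand_eye" (4x4, takes a point from camera to tool coordinates, whose origin is the TCP and whose axes are the flange's). Camera axes: x right, y down, z forward; pixel columns grow to the right and rows downward; lengths in m; the calibration is good to about 2 mm. The wrist camera is an equidistant fisheye: a pixel r from the principal point sees the ray r / f radians off the axis. A picture is of the moment at which its call begins: read the wrist's pose just before it. camera_model takes no time and is no camera call.
- ctrl.hand_in(): hands the job in; it is judged then, once.
The state is a dict: "time_s": time; "q": joint angles; "dq": joint speeds; "joint_efforts": joint torques, N m; "eef_pos": TCP position; "eef_rot": TCP orientation; "wrist_force": force on the tool from outside, world axes, zero at the start; "torque": the same for the moment, N m; "opening": opening from 0.0 (shut) to 1.0 (fully open); "grasp_force": force on a finger pad.
Only numpy, scipy, OpenCV 4.12 (cv2) and the standard library are available. Lean on these libraries where they do the work, as an engineer would, in place of code of your own. Each camera call takes 0.05 s, during which the arm holds its last target. There are 200 camera calls.

TASK

Without lifting or tipping either carton, push the two small cartons along the table into the angle stop so that they make one straight row: long sides flush against the long fence, ends touching each other, and the row closed up against the end stop. Either carton may be the one next to the end stop. Leave the other things on the table where they are.

Things in the scene. Friction and masses are not known exactly. Their poses are not given: they have to be found in the camera images.
- stop: fixed L-shaped aluminium stop, 24 mm high; origin: inner corner at table level. Long fence (far side): its face is local x = 0, from the corner 300 mm along local -y, 6 mm thick, with a low 32 mm foot and screws behind. End stop (left end): its face is local y = 0, from the corner 80 mm along local -x, 12 mm thick. Cartons go at local x < 0, y < 0. Turned at most 0.1 rad from x ahead, y left
- label_box: the larger, cream carton (shut, rigid), contact size 60 mm (local x) by 90 mm (local y) by 34 mm high, about 0.2 kg; origin at the centre of its underside, z up. It stands in front of the fence with its long side within 0.3 rad of the fence's direction
- staple_box: the smaller, blue carton (shut, rigid), contact size 42 mm (local x) by 72 mm (local y) by 30 mm high, about 0.2 kg; origin at the centre of its underside, z up. It stands in front of the fence with its long side within 0.3 rad of the fence's direction; which of the two cartons is the nearer to the end stop varies
- bearing: bystander: ball bearing, 35 mm across, 11 mm high, on the robot's side of the gap between the cartons; origin at the centre of its underside
- tape_roll: bystander: roll of brown tape lying flat, 108 mm across, 48 mm high, at the left; origin at the centre of its underside
- spring_clamp: bystander: black spring clamp, 44 x 103 mm (local x, y), 20 mm high, lying at the right; origin at the centre of its underside
- tally_counter: bystander: hand tally counter, 45 x 54 mm, 24 mm high, left of the work; origin on its underside
- tea_jar: bystander: screw-top drinks bottle, 64 mm across, 176 mm tall, at the far left; origin at the centre of its underside
Things that resemble listed ones, but are neither listed nor needed, are in the scene too. Leave any orange or turquoise look-alike of the label_box alone.

How it is judged:
At the end, for the whole second after the job is handed in: Both cartons stand flat and still on the table, each with its long side within 5 mm of the fence and within 0.06 rad of parallel to it; the carton next to the end stop is within 5 mm of it, and the other follows on, its far end at most 10 mm out from a fully closed row (x of label_box in the frame of stop between -0.035 and -0.024 m and x of staple_box in the frame of stop between -0.026 and -0.015 m and angle between the x axis of each of label_box, staple_box and the x axis of stop, either way round below 0.06 rad and ((y of label_box in the frame of stop between -0.05 and -0.03 m and y of staple_box in the frame of stop between -0.136 and -0.1 m) or (y of staple_box in the frame of stop between -0.041 and -0.02 m and y of label_box in the frame of stop between -0.127 and -0.1 m)) and height (world z) of each of label_box, staple_box below 0.004 m and angle between each of label_box, staple_box's own z axis and vertical below 0.06 rad and linear speed of each of label_box, staple_box below 0.02 m/s); the robot touches nothing.
It fails at once if a carton is lifted off the table or tipped (height (world z) of any of label_box, staple_box above 0.01 m or angle between any of label_box, staple_box's own z axis and vertical above 0.25 rad).
It fails at once if another thing on the table is moved by more than 3 cm (distance of any of bearing, tape_roll, spring_clamp, tally_counter, tea_jar from where it was at the start of the episode above 0.03 m).
It also fails if it takes over 54 s, if anything falls off the work surface, if the arm or the gripper's body presses on something with over 40 N, if the wrist force passes 120 N, or if a joint passes its speed limit or range.

## Working session

There is one attempt and no reset: what is moved stays moved. The work goes in short steps, Python scripts to look and compute and a tool call to move; the robot and the scene stay as the last step left them, time stands still between calls to the robot, and variables do not carry over. Pictures are saved under pics/ and viewed, at most 10 in all, crops included, and the job is handed in when it is done.

Besides the shell and the picture viewer there is one more tool, called after "Request:" as name(argument=value, ...), one argument or row to a line, values as JSON. carry_out: Moves the arm, as the interface text tells. Its arguments: {"type":"object","properties":{"deltas":{"type":"string"}},"required":["deltas"]}

```bash
mkdir -p pics; python3 - <<'E'
from bench import sensors, vision, ctrl
import cv2, numpy as np
o=sensors.get_obs();print(o['time_s'],o['eef_pos'],o['eef_rot'])
for n in ["scene","side","wrist"]:
    im=vision.camera(n);cv2.imwrite(f"pics/{n}0.png",im)
    m=vision.camera_model(n);print(n,{k:np.round(np.array(v),4).tolist() if not isinstance(v,str) else v for k,v in m.items()})
E
```

```text
0.0 [0.18644285 0.54331588 0.19470677] [-3.02376829e-04  1.64647180e-01  9.86352170e-01 -7.81557550e-04]
scene {'K': [[368.5515, 0.0, 258.2378], [0.0, 368.5515, 185.0138], [0.0, 0.0, 1.0]], 'extrinsics': [[0.8994, -0.4371, 0.0088, -0.4324], [-0.2273, -0.4848, -0.8445, 0.15], [0.3734, 0.7576, -0.5354, 0.9582], [0.0, 0.0, 0.0, 1.0]]}
side {'K': [[468.0893, 0.0, 257.6143], [0.0, 468.0893, 189.4428], [0.0, 0.0, 1.0]], 'extrinsics': [[-0.9988, 0.0499, 0.0032, 0.4884], [0.0214, 0.485, -0.8743, 0.0058], [-0.0452, -0.8731, -0.4854, 1.4638], [0.0, 0.0, 0.0, 1.0]]}
wrist {'K': [[297.3186, 0.0, 253.3762], [0.0, 297.3186, 194.0322], [0.0, 0.0, 1.0]], 'hand_eye': [[0.0002, -0.9612, -0.276, 0.0691], [1.0, 0.0003, -0.0005, -0.0007], [0.0006, -0.276, 0.9612, -0.1781], [0.0, 0.0, 0.0, 1.0]]}
```

View pics/scene0.png

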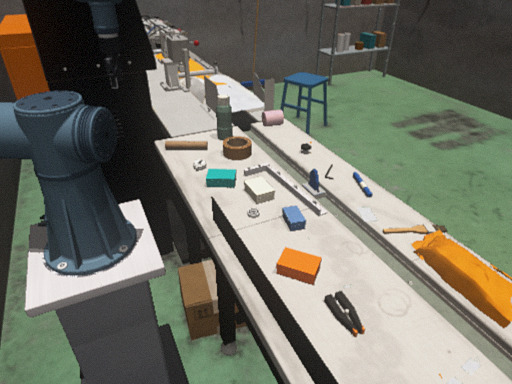

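View pics/side0.png

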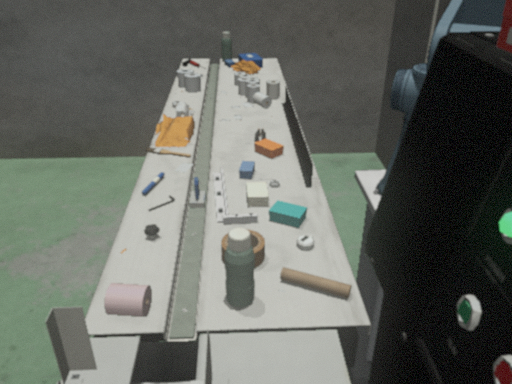

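Scene view: the cream carton is at (259,189), blue at (294,217), and the stop's corner is near (250,168), with its fence running to (322,210). The look-alikes are turquoise (221,178) and orange (299,265). Cream and blue fit the description, so I'm enlarging to confirm.

```bash
python3 - <<'E'
import cv2, numpy as np
a=cv2.imread('pics/scene0.png')[145:245,190:340];b=cv2.imread('pics/side0.png')[150:235,200:325]
a=cv2.resize(a,(795,530),interpolation=cv2.INTER_CUBIC);cv2.imwrite('pics/c1.png',a)
b=cv2.resize(b,(800,544),interpolation=cv2.INTER_CUBIC);cv2.imwrite('pics/c2.png',b)
E
```

```text
(no output)
```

View pics/c1.png

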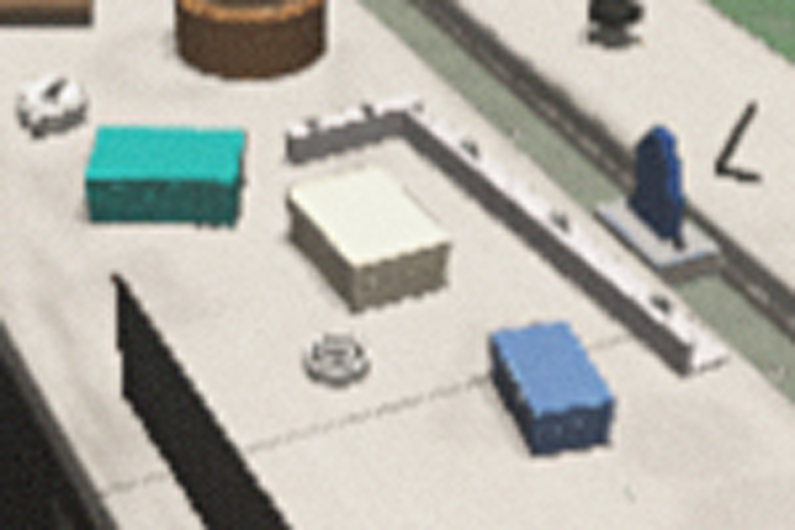

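View pics/c2.png

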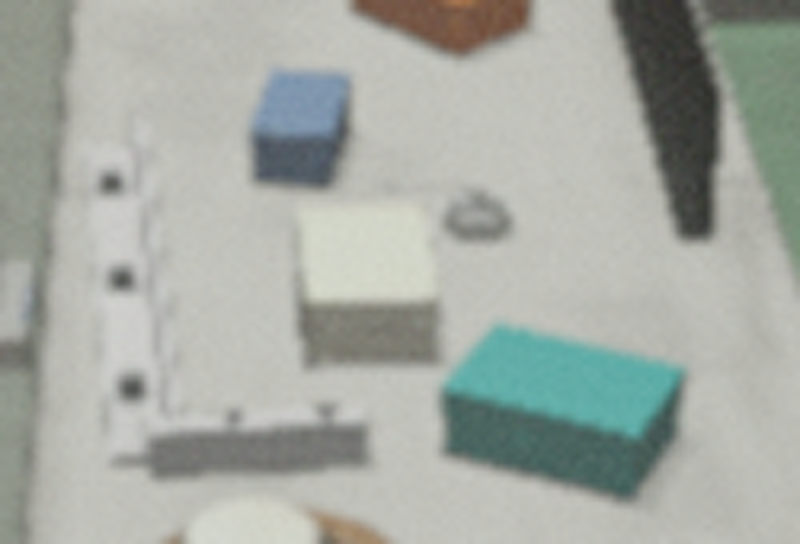

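Cream, blue, stop, and bearing are confirmed (crop 1: cream top at (290,200),(377,168),(452,240),(352,268); blue top at (490,337),(572,322),(614,400),(533,416)). A black screen stands on the robot's side. Next I convert these to world positions.

```bash
cat > h.py <<'E'
import numpy as np
from bench import vision
def ray2z(n,uv,z):
    m=vision.camera_model(n);K=np.array(m['K']);E=np.array(m['extrinsics']);R,t=E[:3,:3],E[:3,3]
    c=-R.T@t;d=R.T@np.linalg.inv(K)@np.array([*uv,1.]);return c+d*(z-c[2])/d[2]
S=lambda u,v,z:ray2z('scene',(190+u/5.3-.4,145+v/5.3-.4),z)
D=lambda u,v,z:ray2z('side',(200+u/6.4-.4,150+v/6.4-.4),z)
E
python3 - <<'E'
from h import *
np.set_printoptions(precision=4,suppress=True)
def box(f,pts,z,name):
    P=np.array([f(*p,z) for p in pts])[:,:2]
    print(name,P.mean(0),[round(float(np.linalg.norm(P[i]-P[i-1])),4) for i in range(4)],P.tolist())
    for i in range(4): 
        e=P[i]-P[i-1];print('   ',round(float(np.degrees(np.arctan2(e[1],e[0]))),1),end='')
    print()
np.set_printoptions(precision=4)
box(S,[(290,200),(377,168),(452,240),(352,268)],.034,'creamS')
box(D,[(300,205),(430,205),(437,300),(307,302)],.034,'creamD')
box(S,[(490,337),(572,322),(614,400),(533,416)],.03,'blueS')
box(D,[(270,72),(350,72),(330,137),(253,137)],.03,'blueD')
print('fenceS',S(405,115,.024),S(690,352,.024),'bottom',S(690,372,0),S(412,138,0),'endS',S(288,137,.024),S(288,163,0))
print('fenceD',D(140,130,.024),D(170,415,.024),'endD',D(368,425,.024),D(152,437,.024),'bot',D(368,463,0),D(152,477,0))
print('bearing',S(338,360,.005),D(478,215,.005))
print('turq',S(90,175,.034),S(245,130,.034),S(240,225,0))
for z in (0,.05,.1): print('wall top',S(117,275,z))
print('wall bot',S(125,392,0),'side',D(695,237,0),ray2z('side',(285,95),0))
E
```

```text
creamS [0.4904 0.0158] [0.0802, 0.0636, 0.0898, 0.0641] [[0.45771449182920954, 0.052734137409336745], [0.5203303677577524, 0.06381135711306019], [0.5238562502646711, -0.025934916266246444], [0.4597637043783757, -0.02745238612868839]]
    91.5    10.0    -87.8    -178.6
creamD [0.4917 0.0242] [0.0938, 0.0627, 0.0919, 0.0592] [[0.5223431514164634, -0.02354785178525809], [0.4597187484937538, -0.02079401278727966], [0.46268999115735054, 0.07105356210510338], [0.5218894613840794, 0.070250967384901]]
    -89.7    177.5    88.1    -0.8
blueS [ 0.5166 -0.1506] [0.0699, 0.0473, 0.07, 0.0445] [[0.5005449079819783, -0.11293942001582302], [0.5473876050812312, -0.11977684403822153], [0.531319142040089, -0.18789731488090844], [0.4872303664098786, -0.18159799005433275]]
    79.0    -8.3    -103.3    171.9
blueD [ 0.5184 -0.1422] [0.0765, 0.0423, 0.0768, 0.039] [[0.5336513931517276, -0.1809651587183032], [0.49141414132234956, -0.17913717670119222], [0.5048577619856613, -0.1034736310354345], [0.5437976738711459, -0.10517271574363618]]
    -97.6    177.5    79.9    -2.5
fenceS [0.5734 0.1304 0.024 ] [ 0.595  -0.1633  0.024 ] bottom [ 0.6051 -0.1525  0.    ] [0.5834 0.1389 0.    ] endS [0.4937 0.1366 0.024 ] [0.4968 0.1441 0.    ]
fenceD [ 0.6015 -0.1276  0.024 ] [0.5837 0.1482 0.024 ] endD [0.4985 0.1601 0.024 ] [0.5912 0.1655 0.024 ] bot [0.4981 0.1531 0.    ] [0.5921 0.16   0.    ]
bearing [ 0.4327 -0.0665  0.005 ] [ 0.4325 -0.0634  0.005 ]
turq [0.3606 0.1296 0.034 ] [0.466  0.1401 0.034 ] [0.4403 0.0893 0.    ]
wall top [0.3541 0.0699 0.    ]
wall top [ 0.3317 -0.001   0.05  ]
wall top [ 0.3092 -0.0718  0.1   ]
wall bot [ 0.3199 -0.0376  0.    ] side [ 0.3257 -0.0449  0.    ] [ 0.3042 -0.9874  0.    ]
```

View pics/wrist0.png

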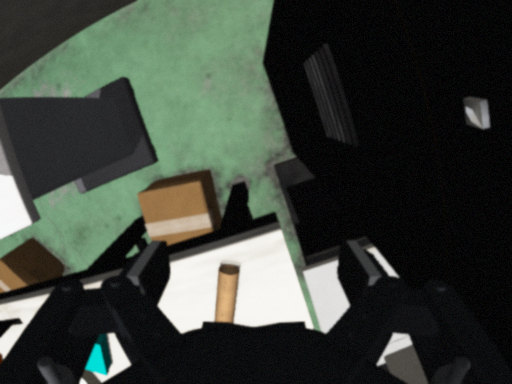

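Request:
carry_out(
  deltas="0 0 -60 0 0 0 0.45; 0 0 -90 0 0 -0.1 0.45; -60 -41 -90 0 0 -0.2 0.45; -115 -78 -90 0 0 -0.3 0.45; -170 -116 -90 0 0 -0.4 0.45; -225 -153 -90 0 0 -0.4 0.45; -280 -190 -90 0 0 -0.4 0.45; -335 -228 -90 0 0 -0.4 0.45; -390 -265 -90 0 0 -0.4 0.45; -445 -303 -90 0 0 -0.4 0.45; -500 -340 -90 0 0 -0.4 0.45; -571 -389 -90 0 0 -0.4 0.45",
)

```text
time_s: 1.65
eef_pos: [0.562, 0.0416, 0.2854]
eef_rot: [-0.0, -0.034, 0.999, 0.0]
wrist_force: [1.0, 1.0, 0.4]
opening: 0.551
grasp_force: 0.0
```

Request:
carry_out(
  deltas="0 0 40 0 0 0 0.45; 0 0 90 0 0 0 0.45; 0 0 125 0 0 0 0.45; 0 0 125 0 0 0 0.45; 0 0 125 0 0 0 0.45; 0 0 125 0 0 0 0.45",
)

```text
time_s: 2.4
eef_pos: [0.5627, 0.0433, 0.1629]
eef_rot: [0.002, -0.035, 0.999, -0.0]
wrist_force: [-0.9, 0.5, 0.4]
opening: 0.55
grasp_force: 0.0
```

```bash
python3 - <<'E'
from bench import sensors, vision, ctrl
import cv2, numpy as np, json
o=sensors.get_obs();im=vision.camera('wrist');cv2.imwrite('pics/w1.png',im)
json.dump({k:np.array(o[k]).tolist() for k in('eef_pos','eef_rot','time_s','opening','wrist_force')},open('w1.json','w'));print(open('w1.json').read())
cv2.imwrite('pics/w1b.png',cv2.resize(im[0:290],None,fx=1.56,fy=1.56,interpolation=cv2.INTER_CUBIC))
E
```

```text
{"eef_pos": [0.5626587303978267, 0.0432895917512975, 0.1629289313334317], "eef_rot": [0.001909181638877762, -0.03470363476584756, 0.9993957684397196, -0.00033284274210992394], "time_s": 2.4, "opening": 0.5501744845934674, "wrist_force": [-0.8777563511614498, 0.5207262418862436, 0.368576438519702]}
```

View pics/w1b.png

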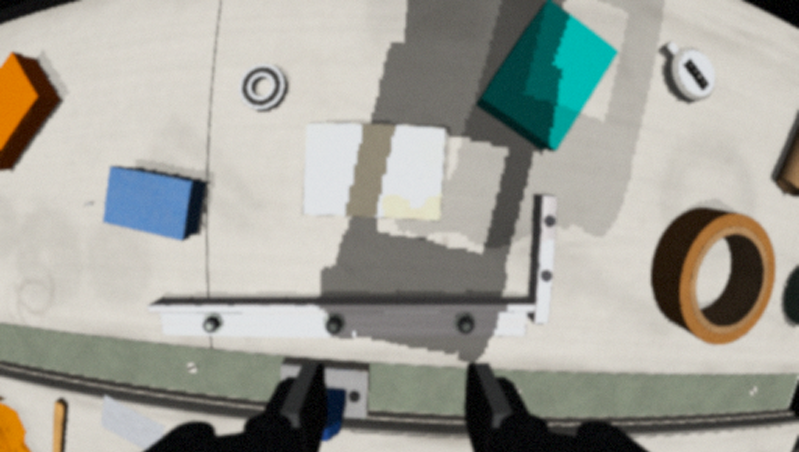

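The wrist view shows (enlarged pixels) cream at (303–446, 123–219), blue at (104–197, 166–240), the fence face at row ~300, the end-stop face at column ~537, the bearing at (265,88), and the tally counter and tape well clear.

```bash
cat >> h.py <<'E'
import json
from scipy.spatial.transform import Rotation as Ro
def wray(j,uv,z):
    m=vision.camera_model('wrist');K=np.array(m['K']);H=np.array(m['hand_eye'])
    d=(np.array(uv)-K[:2,2])/K[0,0];a=np.linalg.norm(d);c=np.array([*(d/a*np.sin(a)),np.cos(a)])
    q=j['eef_rot'];R=Ro.from_quat([*q[1:],q[0]]).as_matrix()
    o=R@H[:3,3]+j['eef_pos'];v=R@H[:3,:3]@c;return (o+v*(z-o[2])/v[2])
def rect(P):
    P=np.array(P)[:,:2];L=[round(float(np.linalg.norm(P[i]-P[i-1])),4) for i in range(4)]
    e=(P[1]-P[0])+(P[2]-P[3]) # long dir +y
    return P.mean(0).round(4),L,'yaw',round(float(np.arctan2(-e[0],e[1])),3)
E
python3 - <<'E'
from h import *
j=json.load(open('w1.json'));W=lambda u,v,z:wray(j,(u/1.56-.2,v/1.56-.2),z)
print('cream',rect([W(*p,.034) for p in[(305,123),(446,128),(441,219),(303,214)]]))
print('blue',rect([W(*p,.03) for p in[(112,166),(196,177),(184,240),(104,222)]]))
print('fence top',W(165,304,.024).round(4),W(533,304,.024).round(4),'base',W(165,298,0).round(4),W(531,298,0).round(4))
print('end top',W(542,196,.024).round(4),W(539,300,.024).round(4),'base',W(536,196,0).round(4),W(532,298,0).round(4))
print('bearing',W(265,88,.011).round(4),'turq corner',W(480,103,.034).round(4),W(553,150,.034).round(4))
E
```

```text
cream (array([0.4926, 0.0225]), [0.0612, 0.0924, 0.0607, 0.0921], 'yaw', 0.024)
blue (array([ 0.5178, -0.1447]), [0.0439, 0.0745, 0.0467, 0.0738], 'yaw', -0.151)
fence top [ 0.5981 -0.1352  0.024 ] [0.5784 0.1441 0.024 ] base [ 0.6008 -0.1479 -0.    ] [0.5802 0.1497 0.    ]
end top [0.4997 0.1404 0.024 ] [0.5751 0.1483 0.024 ] base [0.5008 0.1434 0.    ] [0.5801 0.1506 0.    ]
bearing [ 0.4351 -0.0606  0.011 ] turq corner [0.4418 0.089  0.034 ] [0.4671 0.1419 0.034 ]
```

Request:
carry_out(
  deltas="50 -8 0 0 0 0 0.45; 100 -14 0 0 0 0 0.45; 124 -16 0 0 0 0 0.45; 124 -16 40 0 0 0 0.45; 124 -16 80 0 0 0 0.45; 124 -16 120 0 0 0 0.45; 124 -16 145 0 0 0 0.45; 124 -16 156 0 0 0 0.45; 124 -16 156 0 0 0 0.45; 124 -16 156 0 0 0 0.45",
)

```text
time_s: 3.7
eef_pos: [0.4398, 0.0186, 0.0059]
eef_rot: [0.001, -0.035, 0.999, -0.0]
wrist_force: [-0.8, 0.9, 0.6]
opening: 0.556
grasp_force: 0.0
```

```bash
cat >> h.py <<'E'
C=np.array([.579,.148]);TH=.072
def loc(p): d=np.array(p[:2])-C;c,s=np.cos(TH),np.sin(TH);return np.array([c*d[0]+s*d[1],-s*d[0]+c*d[1]]).round(4)
E
python3 -c "
from h import *
from bench import sensors
o=sensors.get_obs();print(o['time_s'],o['eef_pos'],loc(o['eef_pos']),o['eef_rot'])"
```

```text
3.7 [0.43984755 0.01858921 0.00587231] [-0.1481 -0.1191] [ 1.17835114e-03 -3.46455492e-02  9.99398914e-01 -3.28981933e-04]
```

Exactly on plan. Push cream to the fence (77 mm expected; stop a little short first).

Request:
carry_out(
  deltas="-8 0 0 0 0 0 0.45; -16 0 0 0 0 0 0.45; -24 0 0 0 0 0 0.45; -32 0 0 0 0 0 0.45; -40 0 0 0 0 0 0.45; -48 0 0 0 0 0 0.45; -55 0 0 0 0 0 0.45; -61 0 0 0 0 0 0.45; -66 0 0 0 0 0 0.45; -69 0 0 0 0 0 0.45; -71 0 0 0 0 0 0.45; -71 0 0 0 0 0 0.45",
)

```text
time_s: 5.2
eef_pos: [0.5094, 0.0238, 0.0046]
eef_rot: [-0.0, -0.035, 0.999, -0.0]
wrist_force: [0.3, -0.4, -0.1]
opening: 0.551
grasp_force: 0.0
```

Request:
carry_out(
  deltas="-1 0 0 0 0 0 0.45; -2 0 0 0 0 0 0.45; -2 0 0 0 0 0 0.45",
)

```text
time_s: 5.58
eef_pos: [0.5114, 0.0239, 0.0046]
eef_rot: [0.0, -0.035, 0.999, -0.0]
wrist_force: [0.2, 0.3, 0.1]
opening: 0.549
grasp_force: 0.0
```

Request:
carry_out(
  deltas="-1 0 0 0 0 0 0.45; -2 0 0 0 0 0 0.45; -2 0 0 0 0 0 0.45",
)

```text
time_s: 5.95
eef_pos: [0.5135, 0.024, 0.0046]
eef_rot: [0.0, -0.035, 0.999, -0.0]
wrist_force: [0.4, -0.6, -0.2]
opening: 0.549
grasp_force: 0.0
```

Request:
carry_out(
  deltas="-1 0 0 0 0 0 0.45; -2 0 0 0 0 0 0.45; -2 0 0 0 0 0 0.45",
)

```text
time_s: 6.32
eef_pos: [0.5155, 0.0242, 0.0046]
eef_rot: [0.0, -0.035, 0.999, -0.0]
wrist_force: [0.5, 0.0, -1.0]
opening: 0.55
grasp_force: 0.0
```

Request:
carry_out(
  deltas="-1 0 0 0 0 0 0.45; -2 0 0 0 0 0 0.45; -2 0 0 0 0 0 0.45",
)

```text
time_s: 6.7
eef_pos: [0.5175, 0.0243, 0.0046]
eef_rot: [0.0, -0.035, 0.999, -0.0]
wrist_force: [-0.4, 0.0, 0.3]
opening: 0.548
grasp_force: 0.0
```

```bash
cat > look.py <<'E'
import sys,cv2
from h import *
from bench import sensors
n,s=sys.argv[1:3];o=sensors.get_obs();im=vision.camera(s);cv2.imwrite(f'pics/{n}.png',im)
json.dump({k:np.array(o[k]).tolist() for k in('eef_pos','eef_rot')},open(n+'.json','w'))
print(o['time_s'],loc(o['eef_pos']),o['eef_pos'],o['wrist_force'])
E
python3 look.py s2 side; python3 look.py s3 scene; python3 -c "
import cv2,numpy as np
b=cv2.resize(cv2.imread('pics/s2.png')[155:230,200:300],(400,300),interpolation=cv2.INTER_CUBIC)
a=cv2.resize(cv2.imread('pics/s3.png')[155:230,230:330],(400,300),interpolation=cv2.INTER_CUBIC)
cv2.imwrite('pics/c3.png',np.hstack([a,b]))"
```

```text
6.7 [-0.0703 -0.1189] [0.51746273 0.0243153  0.00461626] [-0.3703434   0.00823909  0.26335547]
6.75 [-0.0703 -0.1189] [0.51739205 0.02432323 0.00458546] [-0.73650767 -0.39904241  0.2287175 ]
```

View pics/c3.png

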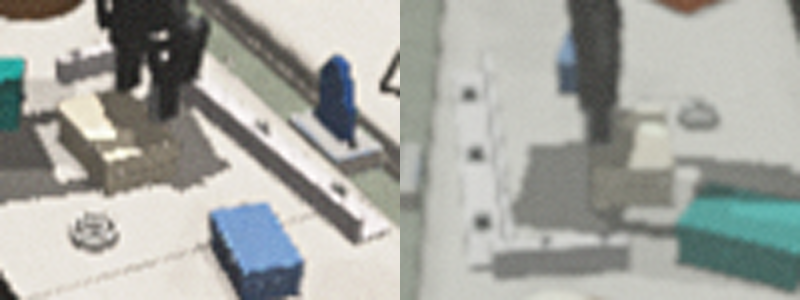

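In both views the cream carton hasn't moved, and the fingertips (scene ≈ (262,176),(271,184); side ≈ (250,189)) appear above it. That contradicts the reported z of 5 mm, so I'm triangulating the tips.

```bash
python3 - <<'E'
from h import *
from bench import sensors
o=sensors.get_obs();p=np.array(o['eef_pos']);q=o['eef_rot'];R=Ro.from_quat([*q[1:],q[0]]).as_matrix()
def proj(n,P):
    m=vision.camera_model(n);E=np.array(m['extrinsics']);c=E[:3,:3]@P+E[:3,3];v=np.array(m['K'])@c;return (v[:2]/v[2]).round(1)
for n in('scene','side'):
    for y in(-.035,.035):
        for z in (0,-.03): print(n,y,z,proj(n,p+R@[0,y,z-.006]))
for a,b in(((262.5,176),(250,189)),):
    r=[]
    for n,uv in(('scene',a),('side',b)):
        A=ray2z(n,uv,0);B=ray2z(n,uv,.1);r.append((A,B-A))
    print([ (x[0].round(3).tolist(),(x[0]+x[1]).round(3).tolist()) for x in r])
print(o['q'],o['opening'])
E
```

```text
scene -0.035 0 [271.1 194.1]
scene -0.035 -0.03 [271.4 185.9]
scene 0.035 0 [259.8 183.5]
scene 0.035 -0.03 [259.9 175.6]
side -0.035 0 [247.5 190.3]
side -0.035 -0.03 [247.4 181.7]
side 0.035 0 [249.9 201.7]
side 0.035 -0.03 [249.8 192.9]
[([0.552, 0.114, 0.0], [0.476, -0.035, 0.1]), ([0.511, -0.038, 0.0], [0.517, 0.143, 0.1])]
[-1.82411534e-01  3.18400028e-01  1.87746928e+00 -6.91646967e-06
  9.45773619e-01 -1.82244774e+00] 0.5499405323954186
```

The three cameras agree that the half-open fingertips sit about 35–40 mm above the reported TCP, so they passed over the carton without touching it. I'll back off and descend in small steps, watching the force.

Request:
carry_out(
  deltas="0 0 -8 0 0 0 0.45; 40 0 -8 0 0 0 0.45; 79 0 -8 0 0 0 0.45; 79 0 0 0 0 0 0.45; 79 0 6 0 0 0 0.45; 79 0 12 0 0 0 0.45; 79 0 12 0 0 0 0.45",
)

```text
time_s: 7.68
eef_pos: [0.4388, 0.0189, -0.0079]
eef_rot: [-0.0, -0.035, 0.999, 0.0]
wrist_force: [-0.6, 0.2, -0.2]
opening: 0.55
grasp_force: 0.0
```

```bash
python3 look.py s4 side; python3 look.py s5 scene; python3 look.py w5 wrist; python3 -c "
import cv2,numpy as np
f=lambda n,y,x:cv2.resize(cv2.imread(f'pics/{n}.png')[y:y+75,x:x+100],(400,300),interpolation=cv2.INTER_CUBIC)
w=cv2.resize(cv2.imread('pics/w5.png'),(400,300))
cv2.imwrite('pics/c4.png',np.vstack([np.hstack([f('s5',140,220),f('s4',140,200)]),np.hstack([w,cv2.resize(cv2.imread('pics/s5.png')[60:210,160:360],(400,300))])]))"
```

```text
7.675 [-0.1492 -0.1187] [ 0.43876967  0.01887976 -0.00790387] [-0.59454347  0.18753046 -0.17951756]
7.725 [-0.1491 -0.1187] [ 0.43882656  0.01886812 -0.00770858] [-0.82440884  0.22119874  0.45842812]
7.775 [-0.1491 -0.1187] [ 0.43885942  0.01886325 -0.00754426] [ 0.05394111 -0.3390584  -0.28929778]
```

View pics/c4.png

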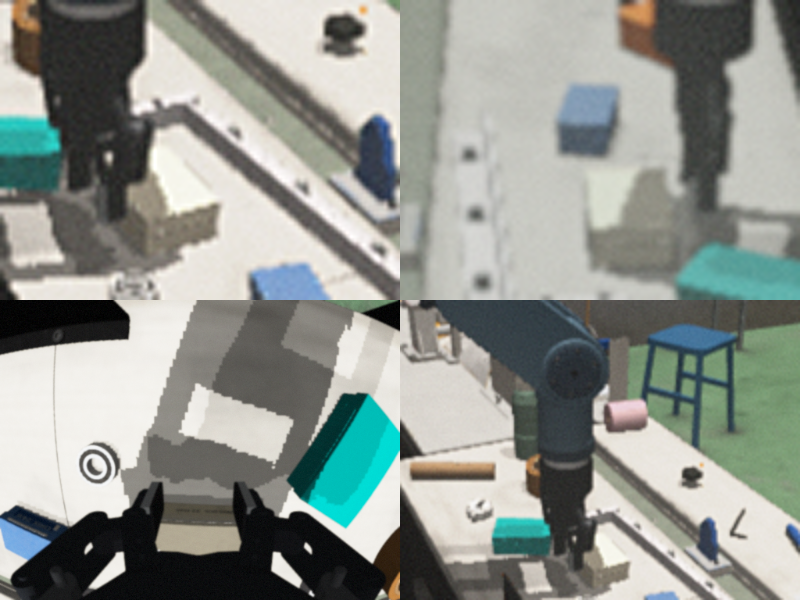

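```bash
python3 - <<'E'
from h import *
def proj(n,P):
    m=vision.camera_model(n);E=np.array(m['extrinsics']);c=E[:3,:3]@P+E[:3,3];v=np.array(m['K'])@c;return (v[:2]/v[2]).round(1)
for z in(0,.01,.02,.03,.04): print(z,proj('scene',np.array([.441,-.014,z])),'vs 248.7,195',proj('side',np.array([.4365,.052,z])),'vs 276,192.5')
E
```

```text
0 [248.4 203.7] vs 248.7,195 [276. 203.] vs 276,192.5
0.01 [248.4 201. ] vs 248.7,195 [276.1 200.1] vs 276,192.5
0.02 [248.4 198.3] vs 248.7,195 [276.2 197.2] vs 276,192.5
0.03 [248.4 195.5] vs 248.7,195 [276.3 194.2] vs 276,192.5
0.04 [248.3 192.7] vs 248.7,195 [276.3 191.3] vs 276,192.5
```

Tips are at about 33 mm at reported z = -8 mm, an offset of about 40 mm. I'll go down ~22 mm in two checked steps.

Request:
carry_out(
  deltas="0 0 4 0 0 0 0.45; 0 0 8 0 0 0 0.45; 0 0 12 0 0 0 0.45; 0 0 12 0 0 0 0.45",
)

```text
time_s: 8.32
eef_pos: [0.4381, 0.019, -0.0199]
eef_rot: [-0.0, -0.035, 0.999, 0.0]
wrist_force: [-0.5, 0.0, 0.0]
opening: 0.548
grasp_force: 0.0
```

Request:
carry_out(
  deltas="0 0 3 0 0 0 0.45; 0 0 6 0 0 0 0.45; 0 0 9 0 0 0 0.45; 0 0 9 0 0 0 0.45",
)

```text
time_s: 8.82
eef_pos: [0.4382, 0.0189, -0.0287]
eef_rot: [-0.0, -0.035, 0.999, 0.0]
wrist_force: [0.2, 0.7, 0.6]
opening: 0.554
grasp_force: 0.0
```

```bash
python3 look.py s6 side; python3 look.py s7 scene; python3 -c "
import cv2,numpy as np
f=lambda n,y,x:cv2.resize(cv2.imread(f'pics/{n}.png')[y:y+75,x:x+100],(400,300),interpolation=cv2.INTER_CUBIC)
cv2.imwrite('pics/c5.png',np.hstack([f('s7',140,220),f('s6',140,220)]))"
```

```text
8.825 [-0.1497 -0.1186] [ 0.4382432   0.01892108 -0.02870903] [0.18362889 0.65451645 0.58734376]
8.875 [-0.1495 -0.1186] [ 0.43841739  0.01891399 -0.02855784] [-0.59132247  0.40465243  1.01246082]
```

View pics/c5.png

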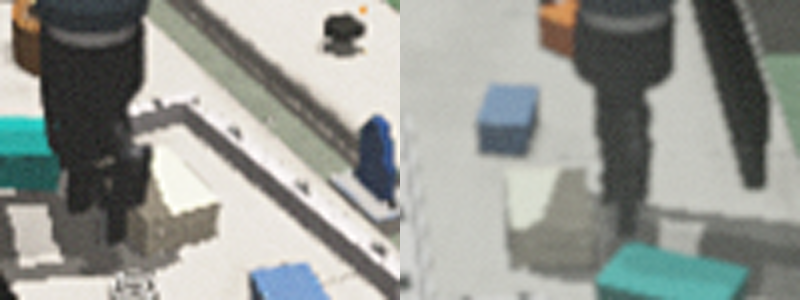

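Tips now at ~12 mm (scene (248,200)), and the carton's side is ahead. Push.

Request:
carry_out(
  deltas="-8 0 0 0 0 0 0.45; -16 0 0 0 0 0 0.45; -24 0 0 0 0 0 0.45; -32 0 0 0 0 0 0.45; -40 0 0 0 0 0 0.45; -48 0 0 0 0 0 0.45; -55 0 0 0 0 0 0.45; -61 0 0 0 0 0 0.45; -66 0 0 0 0 0 0.45; -70 0 0 0 0 0 0.45; -73 0 0 0 0 0 0.45; -73 0 0 0 0 0 0.45",
)

```text
time_s: 10.42
eef_pos: [0.5119, 0.0239, -0.0283]
eef_rot: [0.0, -0.035, 0.999, -0.0]
wrist_force: [0.9, 0.7, 0.8]
opening: 0.552
grasp_force: 0.0
```

Request:
carry_out(
  deltas="-1 0 0 0 0 0 0.45; -2 0 0 0 0 0 0.45; -2 0 0 0 0 0 0.45",
)

```text
time_s: 10.8
eef_pos: [0.5133, 0.0241, -0.0284]
eef_rot: [-0.0, -0.035, 0.999, 0.0]
wrist_force: [-2.3, -0.4, 1.2]
opening: 0.553
grasp_force: 0.9
```

Request:
carry_out(
  deltas="-1 0 0 0 0 0 0.45; -2 0 0 0 0 0 0.45; -2 0 0 0 0 0 0.45",
)

```text
time_s: 11.18
eef_pos: [0.5153, 0.0242, -0.0285]
eef_rot: [-0.0, -0.035, 0.999, -0.0]
wrist_force: [-2.5, -0.9, 1.2]
opening: 0.549
grasp_force: 1.2
```

Request:
carry_out(
  deltas="-1 0 0 0 0 0 0.45; -2 0 0 0 0 0 0.45; -2 0 0 0 0 0 0.45",
)

```text
time_s: 11.55
eef_pos: [0.5152, 0.0243, -0.0287]
eef_rot: [-0.002, -0.035, 0.999, 0.0]
wrist_force: [-9.5, -1.7, 7.6]
opening: 0.544
grasp_force: 4.9
```

Contact with the fence shows as a 9.5 N rise. Next I back off, lift, narrow the fingers, and go behind the cream carton's right end.

Request:
carry_out(
  deltas="20 0 0 0 0 0 0.45; 20 0 -40 0 0 0 0.45; 20 0 -70 0 0 0 0.8; -20 -45 -70 0 0 0 0.8; -42 -86 -70 0 0 0 0.8; -42 -86 -70 0 0 0 0.8; -42 -86 -70 0 0 0 0.8; -42 -86 -50 0 0 0 0.8; -42 -86 -30 0 0 0 0.8; -42 -86 -20 0 0 0 0.8; -42 -86 -10 0 0 0 0.8; -42 -86 -10 0 0 0 0.8",
)

```text
time_s: 13.05
eef_pos: [0.5646, -0.0582, -0.0192]
eef_rot: [-0.001, -0.035, 0.999, 0.0]
wrist_force: [0.4, 1.2, 0.5]
opening: 0.202
grasp_force: 0.0
```

Request:
carry_out(
  deltas="0 0 4 0 0 0 0.8; 0 0 8 0 0 0 0.8; 0 0 8 0 0 0 0.8",
)

```text
time_s: 13.42
eef_pos: [0.565, -0.0585, -0.0266]
eef_rot: [-0.0, -0.035, 0.999, 0.0]
wrist_force: [-0.7, -1.1, 0.2]
opening: 0.198
grasp_force: 0.0
```

```bash
python3 look.py s8 side; python3 look.py s9 scene; python3 -c "
import cv2,numpy as np
f=lambda n,y,x:cv2.resize(cv2.imread(f'pics/{n}.png')[y:y+75,x:x+100],(400,300),interpolation=cv2.INTER_CUBIC)
cv2.imwrite('pics/c6.png',np.hstack([f('s9',150,240),f('s8',140,200)]))
from h import *
def proj(n,P):
    m=vision.camera_model(n);E=np.array(m['extrinsics']);c=E[:3,:3]@P+E[:3,3];v=np.array(m['K'])@c;return (v[:2]/v[2]).round(1)
p=json.load(open('s9.json'))['eef_pos']
# column through -y finger in scene; print gray profile
im=cv2.cvtColor(cv2.imread('pics/s9.png'),6)
for z in(0,.02,.04): print(z,proj('scene',np.array([p[0]+.001,p[1]-.015,z])))
u=int(proj('scene',np.array([p[0]+.001,p[1]-.015,.02]))[0])
for v in range(170,216): print(v,im[v,u-4:u+5].tolist()) if v>178 and v%2==0 else None
"
```

```text
13.425 [-0.0288 -0.205 ] [ 0.56503826 -0.05853064 -0.02659421] [-0.72188219 -1.14633964  0.23401498]
13.475 [-0.0287 -0.2051] [ 0.56516274 -0.0585879  -0.02642324] [ 0.31126253 -0.23012372 -0.0694729 ]
0 [294.3 203.9]
0.02 [294.7 198.4]
0.04 [295.1 192.8]
180 [43, 45, 45, 42, 44, 47, 44, 40, 45]
182 [43, 37, 47, 40, 48, 42, 42, 43, 49]
184 [44, 43, 47, 41, 47, 42, 43, 46, 43]
186 [40, 47, 46, 46, 47, 48, 71, 86, 48]
188 [43, 43, 38, 44, 43, 43, 52, 48, 49]
190 [46, 42, 43, 40, 49, 37, 45, 48, 43]
192 [46, 47, 65, 48, 43, 47, 45, 47, 42]
194 [40, 58, 83, 77, 53, 45, 42, 48, 48]
196 [44, 52, 90, 84, 49, 42, 50, 40, 56]
198 [53, 73, 88, 84, 47, 44, 51, 49, 57]
200 [83, 71, 80, 73, 42, 52, 44, 51, 71]
202 [86, 73, 90, 85, 77, 90, 109, 125, 131]
204 [85, 86, 88, 84, 88, 90, 100, 122, 121]
206 [119, 132, 135, 142, 149, 154, 154, 133, 122]
208 [157, 160, 157, 156, 157, 158, 158, 143, 133]
210 [158, 148, 159, 155, 157, 159, 160, 157, 164]
212 [156, 157, 151, 156, 157, 150, 159, 156, 156]
214 [155, 151, 162, 160, 160, 159, 161, 155, 163]
```

Tip at ~10 mm height. Push cream along the fence towards the end stop (92 mm expected).

Request:
carry_out(
  deltas="0 10 0 0 0 0 0.8; 0 20 0 0 0 0 0.8; 0 30 0 0 0 0 0.8; 0 40 0 0 0 0 0.8; 0 50 0 0 0 0 0.8; 0 58 0 0 0 0 0.8; 0 66 0 0 0 0 0.8; 0 73 0 0 0 0 0.8; 0 79 0 0 0 0 0.8; 0 83 0 0 0 0 0.8; 0 86 0 0 0 0 0.8; 0 86 0 0 0 0 0.8",
)

```text
time_s: 15.02
eef_pos: [0.5592, 0.0275, -0.0264]
eef_rot: [0.0, -0.035, 0.999, 0.0]
wrist_force: [-0.8, -3.2, 2.2]
opening: 0.199
grasp_force: 1.1
```

Request:
carry_out(
  deltas="0 1 0 0 0 0 0.8; 0 2 0 0 0 0 0.8; 0 3 0 0 0 0 0.8; 0 3 0 0 0 0 0.8",
)

```text
time_s: 15.52
eef_pos: [0.559, 0.0304, -0.0264]
eef_rot: [-0.0, -0.035, 0.999, 0.0]
wrist_force: [-0.9, -3.6, 2.3]
opening: 0.201
grasp_force: 1.4
```

Request:
carry_out(
  deltas="0 1 0 0 0 0 0.8; 0 2 0 0 0 0 0.8; 0 2 0 0 0 0 0.8",
)

```text
time_s: 15.9
eef_pos: [0.5589, 0.0324, -0.0264]
eef_rot: [-0.0, -0.035, 0.999, 0.0]
wrist_force: [-0.9, -2.4, 1.6]
opening: 0.198
grasp_force: 1.2
```

Request:
carry_out(
  deltas="0 1 0 0 0 0 0.8; 0 2 0 0 0 0 0.8; 0 2 0 0 0 0 0.8",
)

```text
time_s: 16.27
eef_pos: [0.5588, 0.033, -0.0264]
eef_rot: [-0.0, -0.035, 0.999, -0.001]
wrist_force: [-1.0, -8.8, 1.1]
opening: 0.201
grasp_force: 4.2
```

Cream is seated (8.8 N at the expected spot). Now move behind blue.

Request:
carry_out(
  deltas="0 -15 0 0 0 0 0.8; 0 -15 -40 0 0 0 0.8; 0 -15 -75 0 0 0 0.65; 30 -60 -75 0 0 0 0.65; 65 -110 -75 0 0 0 0.65; 95 -155 -75 0 0 0 0.65; 106 -174 -75 0 0 0 0.65; 106 -174 -75 0 0 0 0.65; 106 -174 -50 0 0 0 0.65; 106 -174 -25 0 0 0 0.65; 106 -174 -10 0 0 0 0.65; 106 -174 -1 0 0 0 0.65",
)

```text
time_s: 17.77
eef_pos: [0.4651, -0.146, -0.0262]
eef_rot: [-0.0, -0.035, 0.999, 0.0]
wrist_force: [0.1, 0.2, -0.0]
opening: 0.348
grasp_force: 0.0
```

Request:
carry_out(
  deltas="0 0 -1 0 0 0 0.65; 0 0 -1 0 0 0 0.65",
)

```text
time_s: 18.02
eef_pos: [0.4658, -0.147, -0.0237]
eef_rot: [0.001, -0.035, 0.999, -0.0]
wrist_force: [0.4, -0.3, -0.6]
opening: 0.352
grasp_force: 0.0
```

```bash
python3 look.py s10 side; python3 look.py s11 scene
```

```text
18.025 [-0.1341 -0.2861] [ 0.46580975 -0.14698559 -0.02366262] [ 0.41255776 -0.29192554 -0.64079593]
18.075 [-0.1341 -0.2862] [ 0.46583033 -0.14705678 -0.02359982] [-0.776342    0.46822525  0.13362544]
```

Request:
carry_out(
  deltas="-6 0 2 0 0 0 0.65; -12 0 2 0 0 0 0.65; -20 0 2 0 0 0 0.65; -28 0 2 0 0 0 0.65; -36 0 2 0 0 0 0.65; -44 0 2 0 0 0 0.65; -52 0 2 0 0 0 0.65; -60 0 2 0 0 0 0.65; -66 0 2 0 0 0 0.65; -71 0 2 0 0 0 0.65; -74 0 2 0 0 0 0.65; -74 0 2 0 0 0 0.65",
)

```text
time_s: 19.62
eef_pos: [0.5394, -0.1416, -0.0264]
eef_rot: [0.0, -0.035, 0.999, -0.0]
wrist_force: [-0.1, -0.5, -0.0]
opening: 0.349
grasp_force: 0.0
```

Request:
carry_out(
  deltas="-1 0 0 0 0 0 0.65; -2 0 0 0 0 0 0.65; -3 0 0 0 0 0 0.65; -3 0 0 0 0 0 0.65",
)

```text
time_s: 20.12
eef_pos: [0.542, -0.1414, -0.0264]
eef_rot: [0.0, -0.035, 0.999, -0.0]
wrist_force: [-1.6, -0.6, 1.7]
opening: 0.351
grasp_force: 1.1
```

Request:
carry_out(
  deltas="-1 0 0 0 0 0 0.65; -2 0 0 0 0 0 0.65; -2 0 0 0 0 0 0.65",
)

```text
time_s: 20.5
eef_pos: [0.5441, -0.1412, -0.0264]
eef_rot: [0.0, -0.035, 0.999, -0.0]
wrist_force: [-1.5, 0.2, 2.3]
opening: 0.345
grasp_force: 0.9
```

Request:
carry_out(
  deltas="-1 0 0 0 0 0 0.65; -2 0 0 0 0 0 0.65; -2 0 0 0 0 0 0.65",
)

```text
time_s: 20.88
eef_pos: [0.5454, -0.1411, -0.0265]
eef_rot: [-0.001, -0.035, 0.999, 0.0]
wrist_force: [-5.0, -0.3, 4.4]
opening: 0.35
grasp_force: 2.5
```

Request:
carry_out(
  deltas="20 0 0 0 0 0 0.65; 20 0 -40 0 0 0 0.65; 20 0 -70 0 0 0 0.8; -10 -45 -70 0 0 0 0.8; -33 -82 -70 0 0 0 0.8; -33 -82 -70 0 0 0 0.8; -33 -82 -50 0 0 0 0.8; -33 -82 -30 0 0 0 0.8; -33 -82 -15 0 0 0 0.8; -33 -82 -6 0 0 0 0.8; -33 -82 0 0 0 0 0.8; -33 -82 0 0 0 0 0.8",
)

```text
time_s: 22.38
eef_pos: [0.5844, -0.2206, -0.0266]
eef_rot: [-0.0, -0.035, 0.999, 0.0]
wrist_force: [-0.3, -0.1, 0.2]
opening: 0.195
grasp_force: 0.0
```

```bash
python3 look.py s12 side; python3 look.py s13 scene
```

```text
22.375 [-0.0211 -0.368 ] [ 0.58439393 -0.2205529  -0.02663636] [-0.26005889 -0.12122812  0.23873869]
22.425 [-0.0208 -0.3682] [ 0.58473251 -0.2207573  -0.02616113] [-0.23218382  0.74137904 -0.18102487]
```

Down without contact. Now push blue along the fence (~183 mm to close the row).

Request:
carry_out(
  deltas="0 10 0 0 0 0 0.8; 0 20 0 0 0 0 0.8; 0 30 0 0 0 0 0.8; 0 40 0 0 0 0 0.8; 0 50 0 0 0 0 0.8; 0 60 0 0 0 0 0.8; 0 70 0 0 0 0 0.8; 0 80 0 0 0 0 0.8; 0 90 0 0 0 0 0.8; 0 100 0 0 0 0 0.8; 0 108 0 0 0 0 0.8; 0 116 0 0 0 0 0.8",
)

```text
time_s: 23.98
eef_pos: [0.5764, -0.1047, -0.0262]
eef_rot: [-0.0, -0.035, 0.999, -0.0]
wrist_force: [-2.1, -5.6, 3.1]
opening: 0.198
grasp_force: 2.6
```

Request:
carry_out(
  deltas="0 8 0 0 0 0 0.8; 0 16 0 0 0 0 0.8; 0 24 0 0 0 0 0.8; 0 32 0 0 0 0 0.8; 0 40 0 0 0 0 0.8; 0 46 0 0 0 0 0.8; 0 52 0 0 0 0 0.8; 0 56 0 0 0 0 0.8; 0 60 0 0 0 0 0.8; 0 62 0 0 0 0 0.8; 0 62 0 0 0 0 0.8",
)

```text
time_s: 25.35
eef_pos: [0.5719, -0.0428, -0.0263]
eef_rot: [-0.0, -0.035, 0.999, -0.0]
wrist_force: [-2.1, -3.9, 1.2]
opening: 0.202
grasp_force: 2.1
```

Request:
carry_out(
  deltas="0 1 0 0 0 0 0.8; 0 2 0 0 0 0 0.8; 0 3 0 0 0 0 0.8; 0 3 0 0 0 0 0.8",
)

```text
time_s: 25.85
eef_pos: [0.5717, -0.04, -0.0263]
eef_rot: [-0.0, -0.035, 0.999, -0.0]
wrist_force: [-3.0, -5.9, 3.4]
opening: 0.2
grasp_force: 2.5
```

Request:
carry_out(
  deltas="0 1 0 0 0 0 0.8; 0 2 0 0 0 0 0.8; 0 2 0 0 0 0 0.8",
)

```text
time_s: 26.22
eef_pos: [0.5716, -0.0384, -0.0263]
eef_rot: [-0.0, -0.035, 0.999, -0.0]
wrist_force: [-2.9, -6.9, 3.5]
opening: 0.199
grasp_force: 3.1
```

Request:
carry_out(
  deltas="0 1 0 0 0 0 0.8; 0 2 0 0 0 0 0.8; 0 2 0 0 0 0 0.8",
)

```text
time_s: 26.6
eef_pos: [0.5716, -0.0383, -0.0262]
eef_rot: [-0.0, -0.035, 0.999, -0.002]
wrist_force: [-2.4, -14.6, 2.1]
opening: 0.198
grasp_force: 6.8
```

The row is closed (14.6 N, at the predicted spot). I'll retreat and look from above.

Request:
carry_out(
  deltas="0 -15 0 0 0 0 0.8; 0 -15 -50 0 0 0 0.8; 0 -15 -100 0 0 0 0.8; 0 20 -150 0 0 0 0.8; 0 60 -185 0 0 0 0.8; 0 80 -185 0 0 0 0.8; 0 80 -185 0 0 0 0.8; 0 80 -185 0 0 0 0.8",
)

```text
time_s: 27.6
eef_pos: [0.5651, 0.0434, 0.1568]
eef_rot: [-0.002, -0.035, 0.999, 0.0]
wrist_force: [0.1, -0.5, 0.2]
opening: 0.198
grasp_force: 0.0
```

```bash
python3 look.py w14 wrist; python3 -c "
import cv2
im=cv2.imread('pics/w14.png')[30:230,80:380]
cv2.imwrite('pics/c14.png',cv2.resize(im,(798,532),interpolation=cv2.INTER_CUBIC))"
```

```text
27.6 [-0.0214 -0.1033] [0.56512858 0.0433847  0.15676546] [ 0.05174706 -0.46866379  0.19778122]
```

View pics/c14.png

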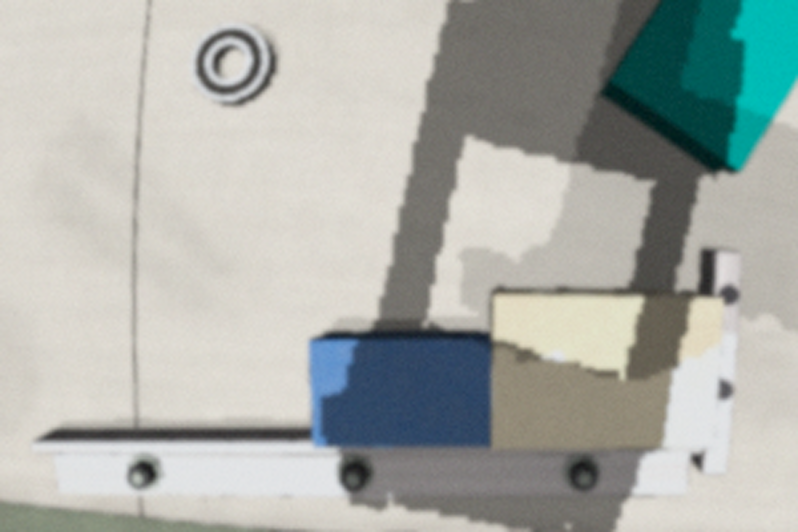

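The view shows blue at (310–491, 338–445) butted against cream at (491–723, 293–448). Both are along the fence, with cream at the end stop (~718). Quick numeric check.

```bash
python3 - <<'E'
from h import *
j=json.load(open('w14.json'));W=lambda u,v,z:wray(j,(80+u/2.66-.3,30+v/2.66-.3),z)
for n,z,P in(('cream',.034,[(492,293),(723,296),(720,449),(491,448)]),('blue',.03,[(310,339),(490,338),(490,446),(313,446)])):
    r=rect([W(*p,z) for p in P]);print(n,r,loc(r[0]))
print('fence top',W(40,441,.024)[:2],W(300,441,.024)[:2],'base',W(60,430,0)[:2],W(300,430,0)[:2])
print('end top',W(716,250,.024)[:2],'base',W(703,250,0)[:2],'bearing',W(232,64,.011))
E
```

```text
cream (array([0.5513, 0.0995]), [0.0615, 0.0915, 0.063, 0.0948], 'yaw', 0.071) [-0.0311 -0.0464]
blue (array([0.5663, 0.0177]), [0.0439, 0.0708, 0.0438, 0.0719], 'yaw', 0.069) [-0.022 -0.129]
fence top [ 0.59950802 -0.14708081] [ 0.59076565 -0.02335327] base [ 0.60107369 -0.1491741 ] [ 0.59293666 -0.02811689]
end top [0.49907196 0.1404168 ] base [0.49998318 0.14238074] bearing [ 0.43460321 -0.06216547  0.011     ]
```

Both cartons are in tolerance: local x -31 and -22 mm, y -46 and -129 mm (ideal -45 and -126), yaw equal to the fence's. The bearing hasn't moved and the gripper is clear, so I'm handing in.

```bash
python3 -c "
from bench import ctrl
print(ctrl.hand_in())"
```

```text
the job is handed in; nothing more can be done
None
```

I handed the job in at about 28 s: both cartons stand in one closed row along the fence, cream against the end stop and blue behind it, measured from above as within tolerance; the hand-in gave no verdict back.

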